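# Fit a charged cell in the particle counter and switch it on

## Robot

A 6-joint arm with a two-finger parallel gripper is mounted at the origin on a cart in front of the work surface, level with it; the furniture and walls round the work are solid. World frame = base frame: x ahead of the robot, y to its left, z up, the work surface at z = 0. Lengths are in mm, angles in rad, forces in N, time in s.
With the tool pointing down it reaches from about 250 to 725 mm from the base axis. Payload 4 kg.
Tool frame: the origin (TCP) lies at the very end of the fingers, on their centre line; the grasp point (between the pads) lies 19 mm behind it; z points along the fingers, y is the line along which they close (so a half turn about z gives the same grasp; the last joint's range is limited). The gripper opens to 85 mm and grips with 20 to 120 N. Pads are 22 mm wide; open, the fingers measure 114 mm over their backs; the gripper's body (76 mm by 85 mm) begins 54 mm behind the grasp point. The pads swing forward as they close: fully open they stand 13 mm farther back than shut.
Start: joints at [-1.183, 0.241, 0.005, 1.335, 0, 1.571], TCP at [189.074, -462.872, 231.306] pointing down, gripper open.
Joint ranges: [-2.72, 2.72], [-1.05, 1.87], [-1.09, 1.28], [-1.99, 2.15], [-1.42, 1.44], [-3.14, 3.14]. Speed limits (rad/s): [2.79, 2.79, 3.14, 3.14, 3.14, 3.14].

## Interface

Orientations are given as a unit quaternion [x, y, z, w].
In Python, from bench import env, viewer gives the robot as it stands.
- The arm moves only by the tool jog_arm, never from a script. Its argument "commands" is a list of rows, each an object with "xyz": the shift along the world's x, y, z in units of 40 mm (1.0 is 40 mm), a list of three; "yaw": the turn about the world's z in units of 6 degrees (1.0 is 6 degrees). A call has 1 to 20 rows; each row shifts and turns the commanded pose from where the row before left it; what a row does not reach is not made up. A row lasts 1/12 s, in which the tool goes at most 41.7 mm and 7.16 degrees, less where a joint would pass 70% of its speed; a pose out of reach is approached as far as the arm can. A call is refused whole if a number of a shift passes 1 or a number of a turn 1, either way. A call with a gripper value outside its range is refused whole. "grip" is the finger opening in mm, from 0 to 85.4, set as the call begins (left out, the last holds). The fingers move at their own pace and stop on an object; "force" is the grip in N (left out, the last holds). Time passes only in rows, so rows that do not move let the fingers close. It gives the time, the measured TCP pose, the force, the opening and the grip force at its end, in the units of the state.
- env.state(): the state, without advancing time (a new reading comes with each control period).
- viewer.read_camera(name): name is "scene" or "top" or "wrist"; returns a dict with "color" (384x512x3 uint8, red, green, blue), "z_map" (384x512 float32, mm along the optical axis (not along the pixel's ray), 0 where there is no reading), "intrinsics" (3x3 intrinsics, pixels), "world_from_camera" (4x4, takes a point from camera to world coordinates); the wrist camera has in their place "hand_eye" (4x4, takes a point from camera to tool coordinates, whose origin is the TCP and whose axes are the flange's). Camera axes: x right, y down, z forward; pixel columns grow to the right and rows downward; lengths in mm; the calibration is good to about 2 mm. A picture is of the moment at which its call begins: read the wrist's pose just before it.
- env.finish_job(): hands the job in; it is judged then, once.
The state is a dict: "time": time; "joint_pos": joint angles; "joint_velocities": joint speeds; "joint_efforts": joint torques, N m; "tcp_pos": TCP position; "ee_rot": TCP orientation; "force": force on the tool from outside, world axes, zero at the start; "ft_torque": the same for the moment, N m; "width": opening from 0.0 (shut) to 1.0 (fully open); "finger_force": force on a finger pad.
Only numpy, scipy, OpenCV 4.12 (cv2) and the standard library are available. Lean on these libraries where they do the work, as an engineer would, in place of code of your own. Each camera call takes 0.05 s, during which the arm holds its last target. There are 200 camera calls.

## Task

Take the blue battery cell out of the charging dock and fit it in the open battery bay of the particle counter, flat end pushing back the coil spring and brass button end resting against the plain contact wall, so that it lies level and fully down in both cradles. Let go of the cell, and only then slide the counter's orange power switch fully on, to the green mark. Leave the loupe and the petri dish where they stand.

Things in the scene. Friction and masses are not known exactly. Their poses are not given: they have to be found in the camera images.
- cell_center (a point): Centre of the blue battery cell: a cylinder 26 mm across and 66 mm long, plus a brass button (8 mm across, 3 mm long) at its plus end; about 95 g. x runs along the cell towards the button; a white band marks that end. At the start it lies level in the dock, its axis 44 mm above the bench.
- cell_plus (a point): Tip of the cell's brass button, on the cell's axis, 36 mm from cell_center along its x.
- charger: Grey charging dock, fixed, 124 x 74 mm; origin on the bench under the cell's centre, x along the cell. Two cradles 10 mm long carry the cell near its ends; its middle 46 mm is open on both sides down to the deck, 25 mm below the cell's axis, so it can be gripped across there. End stops reach to 3 mm below the axis.
- counter: White particle counter, fixed, 220 mm (x -115 to +105) by 100 mm (y +-50), deck 19 mm high. Origin on the bench under the bay's middle, z up, x along the bay from spring end to plus wall. Spring housing x -43 to -63, 40 mm wide, 59 mm high. Display head x -114 to -70, 36 mm high, its inlet 53 mm.
- bay_seat (a point): Where cell_center lies when the cell is seated: counter x 0, y 0, z 44 mm; axes as the counter's. Cradles with flared sides (top just below the cell's axis) at x -33 to -23 and +23 to +33 mm; between them the bay is open on both sides down to the deck, 25 mm below the axis.
- bay_plus_wall (a point): Inner face of the plus wall on the seated cell's axis, 36 mm from bay_seat along +x. Wall 5 mm thick, 36 mm wide, top 6 mm above the axis. The free gap from spring to wall (62 mm) is shorter than the cell (69 mm): flat end goes in first, button end tilted up about 20 degrees to pass over the wall; push the spring back 9 to 11 mm, then lower the button end.
- spring (a joint): Coil spring contact of the bay, m of compression: 0 free, 0.014 fully back; stiffness 700 N/m. It carries a steel disc 16 mm across, centred on the cell's axis, whose face is at counter x = -26 mm when free and moves towards -x as it is pressed; 0.007 with the cell seated.
- switch_top (a point): Top centre of the orange cap of the power switch (20 mm along the counter's x, 12 mm along y, 22 mm high, standing on the deck; top at z = 42 mm), at counter x = +80 mm. It slides towards the counter's +y, where a green mark shows on.
- switch (a joint): Travel of the power switch, m: 0 off, 0.020 fully on (hard stop); friction about 1.5 N, stays where it is left. It starts off, or up to 4 mm from there.
- loupe: Bystander: measuring loupe with black top and clear skirt, 34 mm across, 42 mm high, standing upright; origin under its centre.
- petri_dish: Bystander: flat clear dish, 60 mm across, 15 mm high; origin under its centre.
There are look-alikes about, which are no part of the job. What is meant by the part that bears cell_center is not turquoise, and is the larger of those in its own colour.

How it is judged (in metres and radians):
On the way, in this order (a step that is already met when the one before it is completed fails the run):
1. the cell is lifted out of the charging dock, its centre above 60 mm (height (world z) of cell_center above 0.06 m), for 0.1 s.
2. the cell is seated in the bay, right way round and let go, with the switch still off (moved less than 8 mm from its off end) (x of cell_center in the frame of counter between -0.003 and 0.003 m and y of cell_center in the frame of counter between -0.003 and 0.003 m and z of cell_center in the frame of counter between 0.041 and 0.047 m and x of cell_plus in the frame of counter above 0.03 m and angle between the x axis of cell_center and the x axis of counter, either way round below 0.07 rad and value of joint spring between 0.004 and 0.01 m and value of joint switch below 0.008 m and contact force between the fingers and cell below 0.1 N), for 0.2 s.
At the end, for the whole second after the job is handed in: The cell rests in the bay within 3 mm of bay_seat along each of the counter's axes and within 4 degrees of the bay's direction, button end at the plus wall, with the spring pressed back 4 to 10 mm; the switch is at least 16 of its 20 mm towards on; the cell is at rest (x of cell_center in the frame of counter between -0.003 and 0.003 m and y of cell_center in the frame of counter between -0.003 and 0.003 m and z of cell_center in the frame of counter between 0.041 and 0.047 m and x of cell_plus in the frame of counter above 0.03 m and angle between the x axis of cell_center and the x axis of counter, either way round below 0.07 rad and value of joint spring between 0.004 and 0.01 m and value of joint switch above 0.016 m and linear speed of cell below 0.02 m/s); the robot touches nothing.
It fails at once if the loupe or the petri dish is shifted by more than 30 mm, or the loupe tipped (distance of any of loupe, petri_dish from where it was at the start of the episode above 0.03 m or angle between loupe's own z axis and vertical above 0.6 rad).
It also fails if it takes over 48 s, if anything falls off the work surface, if the arm or the gripper's body presses on something with over 40 N, if the wrist force passes 120 N, or if a joint passes its speed limit or range.

## Working session

There is one attempt and no reset: what is moved stays moved. The work goes in short steps, Python scripts to look and compute and a tool call to move; the robot and the scene stay as the last step left them, time stands still between calls to the robot, and variables do not carry over. Pictures are saved under pics/ and viewed, at most 11 in all, crops included, and the job is handed in when it is done.

Besides the shell and the picture viewer there is one more tool, called after "Request:" in YAML: its name, and indented under it one key for each argument. jog_arm: Moves the arm, as the interface text tells. Its arguments: {"type":"object","properties":{"commands":{"type":"array"},"grip":{"type":"number"},"force":{"type":"number"}},"required":["commands"]}

```bash
ls; mkdir -p pics; cat > h.py <<'E'
import numpy as np, cv2
from bench import env, viewer
def cam(n):
    s=env.state(); d=viewer.read_camera(n)
    if n=="wrist":
        from scipy.spatial.transform import Rotation as R
        T=np.eye(4);T[:3,:3]=R.from_quat(s['ee_rot']).as_matrix();T[:3,3]=s['tcp_pos']
        d['world_from_camera']=T@np.array(d['hand_eye'])
    return d
def world(d):
    z=d['z_map'];h,w=z.shape;K=np.array(d['intrinsics']);v,u=np.mgrid[:h,:w]
    P=np.stack([(u-K[0,2])/K[0,0]*z,(v-K[1,2])/K[1,1]*z,z,np.ones_like(z)],-1)
    return (P@np.array(d['world_from_camera']).T)[...,:3]
def save(d,n): cv2.imwrite('pics/'+n,d['color'][...,::-1])
E
python3 - <<'E'
from h import *
a=cam('top');b=cam('scene')
import pickle
pickle.dump((a,b),open('first.pkl','wb'))
cv2.imwrite('pics/a.png',np.vstack([a['color']])[...,::-1]); save(b,'b.png')
s=env.state();print(s['tcp_pos'],s['ee_rot'],s['time'],s['width'])
E
```

```text
pics
[ 188.85766784 -462.35974879  230.49501225] [ 9.81260261e-01  1.92684743e-01 -2.03223435e-04 -9.20843935e-04] 0.1 0.9992165053595782
```

View pics/a.png

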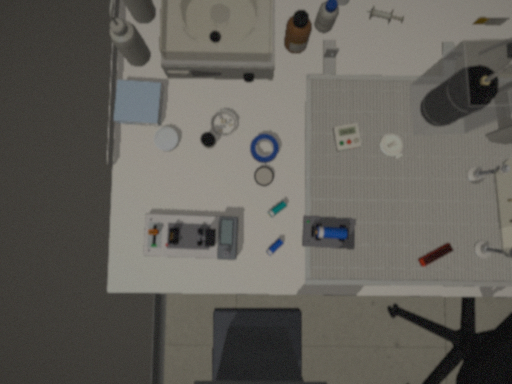

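View pics/b.png

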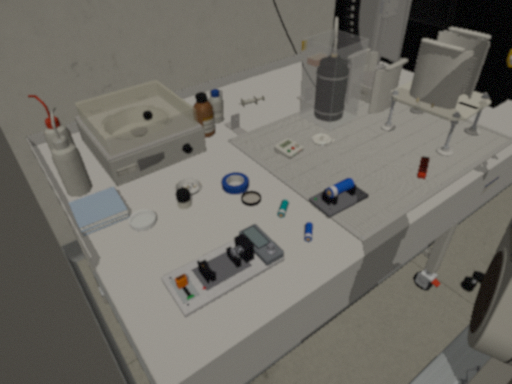

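Candidates for the cell (top image): blue in the dock (330,232), small blue (275,245), turquoise (278,207), dark red (435,254). I choose the dock one, since it is the larger blue. The counter is at about (192,236), with the switch at (154,235), the loupe at (208,139) and the dish probably at (167,137) or (224,121).

```bash
python3 - <<'E'
from h import *
import pickle
a,b=pickle.load(open('first.pkl','rb'))
W=world(a)
for n,(u,v) in dict(cell=(330,232),small=(275,245),turq=(278,207),counter=(192,236),sw=(154,235),disp=(228,235),loupe=(208,139),dish=(167,137),dish2=(224,121),c1=(305,217),c2=(355,248)).items(): print(n,W[v,u].round(0))
c=a['color']
cr=np.vstack([cv2.resize(c[205:265,135:255],None,fx=5,fy=5,interpolation=2),cv2.resize(c[205:265,250:370],None,fx=5,fy=5,interpolation=2)])
cv2.imwrite('pics/c.png',cr[...,::-1])
# cell colour
for d,nm in((a,'top'),(b,'scene')):
  hsv=cv2.cvtColor(d['color'],cv2.COLOR_RGB2HSV);m=((hsv[...,0]>105)&(hsv[...,0]<128)&(hsv[...,1]>150)).astype('uint8')
  n,l,st,ce=cv2.connectedComponentsWithStats(m);Wd=world(d)
  for i in range(1,n):
    if st[i,4]>25:
      p=Wd[l==i];print(nm,st[i],p.mean(0).round(1),p.min(0).round(),p.max(0).round())
print(np.array(a['intrinsics'])[0,0],np.array(a['world_from_camera'])[:3].round(2))
E
```

```text
cell [ 512. -150.   57.]
small [478. -28.  15.]
turq [568. -34.  19.]
counter [497. 168.  21.]
sw [498. 257.  20.]
disp [501.  82.  38.]
loupe [725. 134.  37.]
dish [732. 235.  17.]
dish2 [777.  99.   7.]
c1 [545. -98.  23.]
c2 [ 473. -221.    6.]
top [327   0   9  11  80] [1016.5 -141.6  112.8] [ 541. -153.   98.] [1035.   26.  919.]
top [252 135  26  26 175] [7.079e+02 6.000e-01 2.490e+01] [541. -30.  15.] [741.  30. 919.]
top [325 227  23  13 230] [ 510.5 -164.4   54.7] [ 495. -193.   31.] [ 523. -138.   61.]
top [270 240  12  11  57] [478.2 -29.8  17. ] [466. -42.  11.] [490. -16.  22.]
scene [212  90   6   6  32] [1017.7 -139.8   98.5] [1010. -149.   92.] [1030. -132.  103.]
scene [223 175  25  18 179] [683.6  17.7  22.7] [ 63. -27.   6.] [735. 398. 596.]
scene [335 179  19  14 167] [ 501.7 -162.    51.3] [ 491. -186.   27.] [ 513. -138.   58.]
scene [306 223   6  10  45] [467.8 -20.4  30. ] [ 63. -40.  14.] [488. 398. 596.]
378.5928503256002 [[ 1.0000e-02 -1.0000e+00  8.0000e-02  5.4072e+02]
 [-1.0000e+00 -2.0000e-02 -1.0000e-02  2.6060e+01]
 [ 1.0000e-02 -8.0000e-02 -1.0000e+00  9.1890e+02]]
```

View pics/c.png

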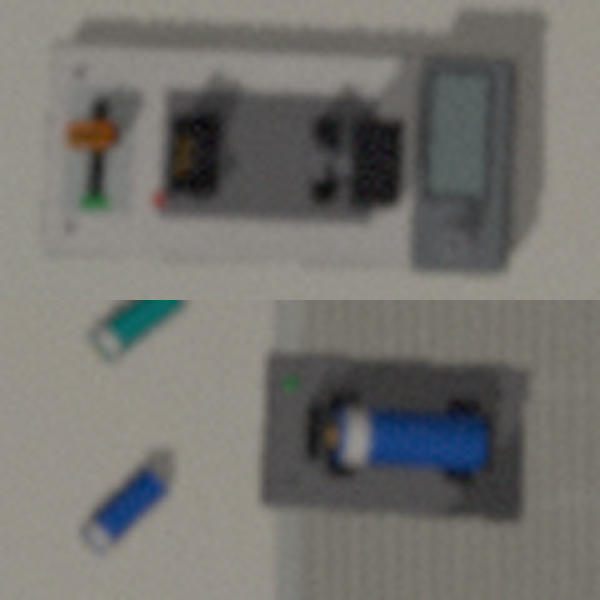

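The crop confirms the choice. The cell lies in the dock with its white band and brass button toward image-left (+y). The counter's plus wall (180,155 in the crop) and switch (92,132) are also to the left, so no half turn is needed. I'm moving above the dock now.

Request:
jog_arm:
  commands:
    - {"xyz": [0.66,0.63,0],"yaw": 0.94}
    - {"xyz": [0.66,0.63,0],"yaw": 0.94}
    - {"xyz": [0.66,0.63,0],"yaw": 0.94}
    - {"xyz": [0.66,0.63,0],"yaw": 0.94}
    - {"xyz": [0.66,0.63,0],"yaw": 0.94}
    - {"xyz": [0.66,0.63,0],"yaw": 0.94}
    - {"xyz": [0.66,0.63,0],"yaw": 0.94}
    - {"xyz": [0.66,0.63,0],"yaw": 0.94}
    - {"xyz": [0.66,0.63,0],"yaw": 0.94}
    - {"xyz": [0.66,0.63,0],"yaw": 0.94}
    - {"xyz": [0.66,0.63,0],"yaw": 0.94}
    - {"xyz": [0.66,0.63,0],"yaw": 0.94}
    - {"xyz": [0,0,0],"yaw": 0}
    - {"xyz": [0,0,0],"yaw": 0}
  grip: 60
  force: 40

```text
time: 1.27
tcp_pos: [506.6, -158.8, 230.3]
ee_rot: [0.707, 0.708, -0.001, -0.001]
force: [-0.5, -0.3, 0.3]
width: 0.703
finger_force: 0.0
```

```bash
cat >> h.py <<'E'
def pose():
    from scipy.spatial.transform import Rotation as R
    s=env.state();M=R.from_quat(s['ee_rot']).as_matrix()
    print('t',round(s['time'],2),'tcp',np.round(s['tcp_pos'],1),'xaxis yaw',np.degrees(np.arctan2(M[1,0],M[0,0])).round(2),'zax',M[:,2].round(3),'F',np.round(s['force'],1),'w',round(s['width']*85.4,1),'ff',s['finger_force'],'j',np.round(s['joint_pos'],2))
def blue(d,zmin=35):
    hsv=cv2.cvtColor(d['color'],cv2.COLOR_RGB2HSV);W=world(d)
    m=(hsv[...,0]>100)&(hsv[...,0]<130)&(hsv[...,1]>130)&(W[...,2]>zmin)&(W[...,2]<120)
    n,l,st,_=cv2.connectedComponentsWithStats(m.astype('uint8'));i=1+st[1:,4].argmax();return l==i,W,st[i]
E
python3 - <<'E'
from h import *
pose();d=cam('wrist');save(d,'w1.png')
m,W,st=blue(d);p=W[m];print(st,p.min(0),p.max(0),p.mean(0))
top=p[p[:,2]>np.percentile(p[:,2],70)]
v=np.linalg.svd(top[:,:2]-top[:,:2].mean(0),full_matrices=False)[2][0];print(top.mean(0),np.degrees(np.arctan2(v[1],v[0])))
r=cv2.minAreaRect(p[:,:2].astype('float32'));print(r)
E
```

```text
t 1.27 tcp [ 506.6 -158.8  230.3] xaxis yaw 90.08 zax [-0.002  0.    -1.   ] F [-0.5 -0.3  0.3] w 60.1 ff 0.0 j [-0.3   0.3   0.09  1.36 -0.    1.27]
[251 152  23  43 826] [ 494.35072195 -193.98070608   38.14857852] [ 522.04899363 -136.16005084   58.77242061] [ 508.56890829 -162.41577275   54.09105133]
[ 508.61408618 -161.76110091   56.86783284] -92.17898623982538
((508.7817077636719, -165.35060119628906), (57.58692932128906, 26.04606819152832), 86.24113464355469)
```

View pics/w1.png

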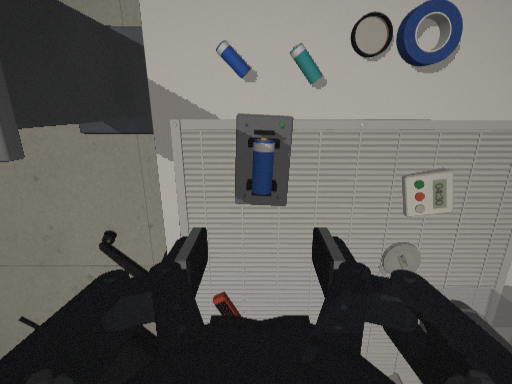

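The wrist view shows the cell at (263,166), button up (+y), and the dock around it at (264,160). Its yaw needs a slight correction.

```bash
python3 - <<'E'
from h import *
d=cam('wrist');W=world(d)
m,_,_=blue(d)
for lo,hi in((12,26),):
  r=(W[...,2]>lo)&(W[...,2]<hi)&(abs(W[...,0]-508)<55)&(abs(W[...,1]+160)<80)
  m2=cv2.morphologyEx(r.astype('uint8'),cv2.MORPH_OPEN,np.ones((3,3)));n,l,st,_=cv2.connectedComponentsWithStats(m2);i=1+st[1:,4].argmax()
  q=W[l==i];print(len(q),cv2.minAreaRect(q[:,:2].astype('float32')),np.median(q[:,2]))
hsv=cv2.cvtColor(d['color'],cv2.COLOR_RGB2HSV)
g=(d['color'].max(-1)<110)&(W[...,2]<40)&(W[...,2]>5)&(abs(W[...,0]-508)<55)&(abs(W[...,1]+160)<80)
n,l,st,_=cv2.connectedComponentsWithStats(g.astype('uint8'));i=1+st[1:,4].argmax();q=W[l==i];print(len(q),cv2.minAreaRect(q[:,:2].astype('float32')))
# cell silhouette edge per row
ys=[];xs=[]
p=W[m]
for y in np.arange(-188,-142,5):
  k=p[abs(p[:,1]-y)<3]; k=k[k[:,2]>46]; xs.append((k[:,0].min()+k[:,0].max())/2);ys.append(y)
f=np.polyfit(ys,xs,1);print('axis angle',np.degrees(np.arctan2(1,f[0])),'x at -161',np.polyval(f,-161))
E
```

```text
3443 ((509.1270751953125, -155.582275390625), (124.00991821289062, 74.08586120605469), 87.2486343383789) 19.03178056290193
3518 ((509.07940673828125, -155.88218688964844), (123.35547637939453, 74.11111450195312), 87.3096694946289)
axis angle 87.3723470100359 x at -161 508.8496211751055
```

Request:
jog_arm:
  commands:
    - {"xyz": [0.05,0,-0.8],"yaw": -0.45}
    - {"xyz": [0,0,-0.9],"yaw": 0}
    - {"xyz": [0,0,-0.9],"yaw": 0}
    - {"xyz": [0,0,-0.9],"yaw": 0}
    - {"xyz": [0,0,-0.85],"yaw": 0}
    - {"xyz": [0,0,-0.5],"yaw": 0}
    - {"xyz": [0,0,-0.25],"yaw": 0}
    - {"xyz": [0,0,0],"yaw": 0}
    - {"xyz": [0,0,0],"yaw": 0}

```text
time: 2.12
tcp_pos: [507.7, -161.4, 27.9]
ee_rot: [0.725, 0.689, -0.0, 0.0]
force: [0.5, 0.7, 0.2]
width: 0.702
finger_force: 0.0
```

```bash
python3 -c "
from h import *
pose()"
```

```text
t 2.12 tcp [ 507.7 -161.4   27.9] xaxis yaw 87.09 zax [ 0. -0. -1.] F [0.5 0.7 0.2] w 60.0 ff 0.0 j [-0.31  0.48 -0.22  0.87 -0.    1.31]
```

Request:
jog_arm:
  commands:
    - {"xyz": [0.02,0.03,-0.06],"yaw": 0}
    - {"xyz": [0,0,0],"yaw": 0}
    - {"xyz": [0,0,0],"yaw": 0}
    - {"xyz": [0,0,0],"yaw": 0}
    - {"xyz": [0,0,0],"yaw": 0}
    - {"xyz": [0,0,0],"yaw": 0}
    - {"xyz": [0,0,0],"yaw": 0}
  grip: 15
  force: 40

```text
time: 2.7
tcp_pos: [509.8, -159.7, 26.6]
ee_rot: [0.724, 0.69, 0.001, 0.001]
force: [-1.4, -0.3, 5.7]
width: 0.287
finger_force: 39.2
```

Request:
jog_arm:
  commands:
    - {"xyz": [0,0,0],"yaw": 0}
    - {"xyz": [0,0,0.3],"yaw": 0}
    - {"xyz": [0,0,0.7],"yaw": 0}
    - {"xyz": [0,0,0.9],"yaw": 0}
    - {"xyz": [0,0,0.9],"yaw": 0}
    - {"xyz": [0,0,0.7],"yaw": 0}
    - {"xyz": [0,0,0],"yaw": 0}

```text
time: 3.28
tcp_pos: [512.7, -160.4, 172.0]
ee_rot: [0.724, 0.69, 0.003, 0.006]
force: [1.0, -0.4, -0.7]
width: 0.291
finger_force: 39.6
```

```bash
python3 - <<'E'
from h import *
pose();d=cam('wrist');save(d,'w2.png');W=world(d)
r=cv2.minAreaRect
m=(W[...,2]>14)&(W[...,2]<24)&(W[...,0]>420)&(W[...,0]<580)&(W[...,1]>20)&(W[...,1]<320)
n,l,st,_=cv2.connectedComponentsWithStats(m.astype('uint8'))
for i in range(1,n):
  if st[i,4]>200: q=W[l==i];print(st[i],r(q[:,:2].astype('float32')),np.median(q[:,2]))
E
```

```text
t 3.28 tcp [ 512.7 -160.4  172. ] xaxis yaw 87.21 zax [ 0.012 -0.004 -1.   ] F [ 1.  -0.4 -0.7] w 24.8 ff 39.59221959114075 j [-0.3   0.34 -0.02  1.2   0.    1.32]
```

View pics/w2.png

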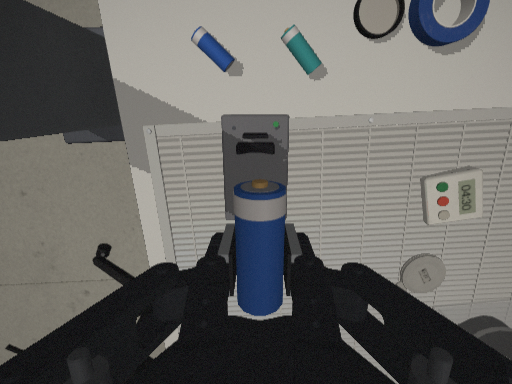

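The cell is held level, button end at (260,184) and body down to (258,310). Next I move toward the counter and look.

Request:
jog_arm:
  commands:
    - {"xyz": [-0.08,0.85,0.25],"yaw": 0}
    - {"xyz": [-0.08,0.9,0.25],"yaw": 0}
    - {"xyz": [-0.08,0.9,0.25],"yaw": 0}
    - {"xyz": [-0.08,0.9,0.25],"yaw": 0}
    - {"xyz": [-0.08,0.9,0.25],"yaw": 0}
    - {"xyz": [0,0.8,0.2],"yaw": 0}
    - {"xyz": [0,0,0],"yaw": 0}
    - {"xyz": [0,0,0],"yaw": 0}
    - {"xyz": [0,0,0],"yaw": 0}

```text
time: 4.08
tcp_pos: [491.8, 50.6, 221.5]
ee_rot: [0.724, 0.69, -0.001, -0.001]
force: [0.2, 0.4, -1.5]
width: 0.293
finger_force: 39.6
```

```bash
python3 - <<'E'
from h import *
pose();d=cam('wrist');W=world(d);save(d,'w3.png')
import pickle;s=env.state();pickle.dump((d,s['tcp_pos']),open('w3.pkl','wb'))
m,_,st=[None]*3
hsv=cv2.cvtColor(d['color'],cv2.COLOR_RGB2HSV)
b=(hsv[...,0]>100)&(hsv[...,0]<130)&(hsv[...,1]>130)&(W[...,2]>150);p=W[b]-s['tcp_pos'];print('cell rel tcp',p.min(0),p.max(0))
r=cv2.minAreaRect
for nm,lo,hi,y0,y1 in(('deck',12,24,40,330),('all',12,70,40,330),('head',30,42,40,120),('wall',44,56,160,230),('housing',55,64,80,170)):
  k=(W[...,2]>lo)&(W[...,2]<hi)&(abs(W[...,0]-497)<75)&(W[...,1]>y0)&(W[...,1]<y1)
  n,l,st,_=cv2.connectedComponentsWithStats(k.astype('uint8'))
  for i in range(1,n):
    if st[i,4]>25: q=W[l==i];print(nm,st[i],r(q[:,:2].astype('float32')),np.median(q[:,2]).round(1))
E
```

```text
t 4.08 tcp [491.8  50.6 221.5] xaxis yaw 87.24 zax [-0.003 -0.001 -1.   ] F [ 0.2  0.4 -1.5] w 25.0 ff 39.5638382434845 j [ 0.1   0.24 -0.03  1.31 -0.    1.72]
cell rel tcp [-15.73189882 -28.96127114  11.80457436] [ 47.52339572  74.16903364 142.7472109 ]
deck [ 213    0   89  125 8339] ((495.6321105957031, 172.81549072265625), (135.78268432617188, 100.24250030517578), 88.60404205322266) 19.4
all [  213     0    89   160 13221] ((495.1077880859375, 151.29928588867188), (178.8278045654297, 100.24250030517578), 88.60404205322266) 20.1
head [ 220  122   82   38 2782] ((493.45416259765625, 84.00782775878906), (44.25345230102539, 99.97493743896484), 88.6424560546875) 36.3
wall [241  14  35   7 215] ((496.8205261230469, 213.9768829345703), (4.517253875732422, 35.35956573486328), 87.45159912109375) 49.7
housing [242  99  36  20 681] ((493.987548828125, 122.97048950195312), (19.924524307250977, 38.76302719116211), 88.2020263671875) 59.1
```

View pics/w3.png

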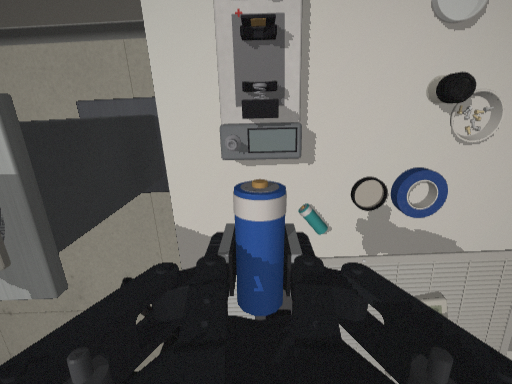

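Wrist view: wall at (258,18), spring housing at (260,108), head at (260,140). The counter origin is near (495.6, 175.8) at 88.6°. I measure the cell in the hand with the same camera so that calibration errors cancel.

```bash
python3 - <<'E'
from h import *
import pickle
d,t=pickle.load(open('w3.pkl','rb'))
# redo with current state image
W=world(d)-t
c=d['color'].astype(int)
reg=np.zeros(W.shape[:2],bool);reg[175:315,230:292]=1
hsv=cv2.cvtColor(d['color'],cv2.COLOR_RGB2HSV)
b=reg&(hsv[...,0]>100)&(hsv[...,0]<130)&(hsv[...,1]>130)&(W[...,2]>5)&(W[...,2]<50)
p=W[b];print('blue',np.percentile(p,[0.5,5,50,95,99.5],axis=0).round(1))
for v in (188,190,200,215,230,260,290,305):
  r=[(u) for u in range(225,295) if 0<W[v,u,2]<60]
  q=W[v,r];k=q[:,2]>np.max(q[:,2])-8
  print(v,r[0],r[-1],q[:,2].max().round(1),q[:,0].min().round(1),q[:,0].max().round(1),'y',q[k,1].mean().round(1),'ztop',np.percentile(q[:,2],90).round(1), q[k,0].mean().round(1))
o=(hsv[...,0]>8)&(hsv[...,0]<30)&(hsv[...,1]>90)&reg
print('brass',o.sum(),W[o].mean(0), W[o].max(0),W[o].min(0))
E
```

```text
blue [[-13.3 -27.7  18.6]
 [-11.4 -24.5  22.8]
 [ -0.6   2.7  28.6]
 [ 10.3  36.4  30.6]
 [ 12.2  37.8  31.2]]
188 234 285 22.8 -11.1 13.3 y 37.5 ztop 22.2 1.1
190 234 285 25.9 -11.0 13.1 y 37.4 ztop 25.3 0.9
200 233 286 31.4 -12.1 13.7 y 34.0 ztop 30.7 0.7
215 235 284 31.5 -11.4 12.3 y 26.7 ztop 30.8 0.6
230 225 294 30.8 -18.4 18.1 y 18.9 ztop 30.0 0.2
260 225 294 44.6 -15.3 14.8 y 9.3 ztop 37.9 0.6
290 226 293 46.7 -14.9 13.6 y -2.4 ztop 39.5 -2.8
305 227 292 48.5 -14.9 12.8 y -6.6 ztop 30.4 -1.1
brass 117 [ 1.08907866 39.31937374 20.20347334] [ 4.78542433 40.60630276 23.0929244 ] [-2.56201841 37.66429602 15.55884804]
```

Request:
jog_arm:
  commands:
    - {"xyz": [0.02,0.8,0],"yaw": 0.23}
    - {"xyz": [0.02,0.85,-0.3],"yaw": 0}
    - {"xyz": [0.02,0.85,-0.4],"yaw": 0}
    - {"xyz": [0.03,0.65,-0.7],"yaw": 0}
    - {"xyz": [0,0.2,-0.9],"yaw": 0}
    - {"xyz": [0,0,-0.9],"yaw": 0}
    - {"xyz": [0,0,-0.6],"yaw": 0}
    - {"xyz": [0,0,-0.2],"yaw": 0}
    - {"xyz": [0,0,0],"yaw": 0}
    - {"xyz": [0,0,0],"yaw": 0}
    - {"xyz": [0,0,0],"yaw": 0}

```text
time: 5.05
tcp_pos: [498.1, 184.6, 64.7]
ee_rot: [0.716, 0.698, 0.002, 0.001]
force: [0.2, 0.2, -0.9]
width: 0.289
finger_force: 39.6
```

```bash
cat >> h.py <<'E'
def hand(d,s):
    # held-cell axis from blue points in wrist view
    W=world(d);hsv=cv2.cvtColor(d['color'],cv2.COLOR_RGB2HSV);t=np.array(s['tcp_pos'])
    b=(hsv[...,0]>100)&(hsv[...,0]<130)&(hsv[...,1]>130)&(abs(W[...,0]-t[0])<20)&(abs(W[...,1]-t[1])<60)&(W[...,2]>t[2]-10)&(W[...,2]<t[2]+60)
    p=W[b]-t; c=p[abs(p[:,0])<4]
    for y in range(-25,46,10):
        k=c[abs(c[:,1]-y)<4]
        if len(k)>3: print(y,'ztop',np.median(k[:,2]).round(1),'n',len(k))
    o=(hsv[...,0]>8)&(hsv[...,0]<30)&(hsv[...,1]>90)&(abs(W[...,0]-t[0])<8)&(abs(W[...,1]-t[1]-38)<10)&(abs(W[...,2]-t[2]-25)<20)
    print('blue y',np.percentile(p[:,1],[.5,99.5]).round(1),'brass',o.sum(),(W[o]-t).mean(0).round(1) if o.any() else '')
E
python3 - <<'E'
from h import *
pose();d=cam('wrist');save(d,'w4.png');hand(d,env.state());W=world(d)
for nm,lo,hi,y0,y1 in(('head',30,42,40,120),('wall',45,54,200,230),('housing',55,64,100,150)):
  k=(W[...,2]>lo)&(W[...,2]<hi)&(abs(W[...,0]-497)<75)&(W[...,1]>y0)&(W[...,1]<y1)
  n,l,st,_=cv2.connectedComponentsWithStats(k.astype('uint8'))
  for i in range(1,n):
    if st[i,4]>60: q=W[l==i];print(nm,st[i],cv2.minAreaRect(q[:,:2].astype('float32')),np.median(q[:,2]).round(1))
E
```

```text
t 5.05 tcp [498.1 184.6  64.7] xaxis yaw 88.5 zax [ 0.003  0.001 -1.   ] F [ 0.2  0.2 -0.9] w 24.7 ff 39.55147683620453 j [ 0.35  0.43 -0.19  0.95 -0.    1.95]
-25 ztop 29.6 n 199
-15 ztop 29.7 n 215
-5 ztop 29.7 n 223
5 ztop 29.7 n 246
15 ztop 29.8 n 264
25 ztop 29.8 n 76
35 ztop 29.6 n 123
blue y [-29.3  36.8] brass 131 [ 0.1 38.6 19.5]
wall [228 177  59   9 272] ((496.68701171875, 214.62115478515625), (4.487654209136963, 35.793941497802734), 89.12151336669922) 49.5
housing [228 299  60  21 449] ((494.5057373046875, 126.76316833496094), (13.906676292419434, 40.2213020324707), 87.97525787353516) 59.1
```

View pics/w4.png

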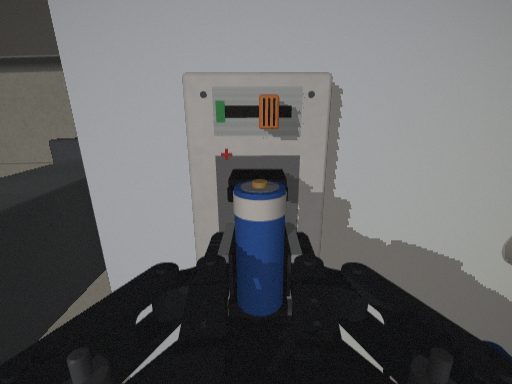

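Wrist view: the cell is above the bay with its brass tip at (260,184). The wall is right ahead at (258,180), and the switch at (269,111) is off, with the green mark at (221,111). Next I use the plus wall top as a pivot to tilt the cell in the pads, lowering gently.

Request:
jog_arm:
  commands:
    - {"xyz": [-0.05,0.02,-0.25],"yaw": 0}
    - {"xyz": [0,0,-0.15],"yaw": 0}
    - {"xyz": [0,0,0],"yaw": 0}
    - {"xyz": [0,0,0],"yaw": 0}

```text
time: 5.43
tcp_pos: [494.5, 185.5, 47.5]
ee_rot: [0.716, 0.698, 0.0, 0.0]
force: [0.2, -0.2, -0.7]
width: 0.29
finger_force: 39.6
```

Request:
jog_arm:
  commands:
    - {"xyz": [0,0,-0.04],"yaw": 0}
    - {"xyz": [0,0,-0.04],"yaw": 0}
    - {"xyz": [0,0,-0.04],"yaw": 0}
    - {"xyz": [0,0,0],"yaw": 0}
    - {"xyz": [0,0,0],"yaw": 0}

```text
time: 5.85
tcp_pos: [495.2, 185.3, 43.7]
ee_rot: [0.716, 0.698, 0.001, 0.001]
force: [-1.4, -3.0, 7.3]
width: 0.292
finger_force: 40.6
```

```bash
python3 - <<'E'
from h import *
pose();d=cam('wrist');hand(d,env.state())
E
```

```text
t 5.85 tcp [495.2 185.3  43.7] xaxis yaw 88.56 zax [ 0.002 -0.    -1.   ] F [-1.4 -3.   7.3] w 24.9 ff 40.62496304512024 j [ 0.36  0.45 -0.22  0.9  -0.    1.95]
-25 ztop 29.0 n 179
-15 ztop 29.5 n 205
-5 ztop 30.0 n 224
5 ztop 30.5 n 240
15 ztop 31.0 n 255
25 ztop 31.3 n 57
35 ztop 31.8 n 125
blue y [-29.4  37. ] brass 145 [ 0.  38.7 21.7]
```

Request:
jog_arm:
  commands:
    - {"xyz": [0,0,-0.04],"yaw": 0}
    - {"xyz": [0,0,-0.04],"yaw": 0}
    - {"xyz": [0,0,-0.04],"yaw": 0}
    - {"xyz": [0,0,-0.04],"yaw": 0}
    - {"xyz": [0,0,-0.03],"yaw": 0}
    - {"xyz": [0,0,0],"yaw": 0}
    - {"xyz": [0,0,0],"yaw": 0}

```text
time: 6.48
tcp_pos: [495.4, 184.5, 36.4]
ee_rot: [0.716, 0.698, 0.0, 0.002]
force: [-2.8, -5.0, 9.3]
width: 0.291
finger_force: 43.2
```

```bash
python3 - <<'E'
from h import *
pose();d=cam('wrist');hand(d,env.state())
E
```

```text
t 6.48 tcp [495.4 184.5  36.4] xaxis yaw 88.52 zax [ 0.003 -0.002 -1.   ] F [-2.8 -5.   9.3] w 24.8 ff 43.19834768772125 j [ 0.36  0.46 -0.22  0.88 -0.    1.95]
-25 ztop 26.1 n 147
-15 ztop 28.7 n 168
-5 ztop 31.1 n 192
5 ztop 33.7 n 217
15 ztop 36.0 n 244
35 ztop 38.9 n 140
blue y [-31.6  37.5] brass 191 [-0.1 36.9 30.2]
```

Request:
jog_arm:
  commands:
    - {"xyz": [0,0,-0.04],"yaw": 0}
    - {"xyz": [0,0,-0.04],"yaw": 0}
    - {"xyz": [0,0,-0.02],"yaw": 0}
    - {"xyz": [0,0,0],"yaw": 0}
    - {"xyz": [0,0,0],"yaw": 0}

```text
time: 6.95
tcp_pos: [495.5, 184.5, 32.5]
ee_rot: [0.716, 0.698, 0.001, 0.002]
force: [-1.7, -4.8, 10.2]
width: 0.29
finger_force: 45.0
```

```bash
python3 - <<'E'
from h import *
pose();d=cam('wrist');hand(d,env.state())
E
```

```text
t 6.95 tcp [495.5 184.5  32.5] xaxis yaw 88.53 zax [ 0.003 -0.002 -1.   ] F [-1.7 -4.8 10.2] w 24.8 ff 45.04785776138306 j [ 0.36  0.47 -0.23  0.88 -0.    1.95]
-25 ztop 24.7 n 127
-15 ztop 28.3 n 151
-5 ztop 31.9 n 170
5 ztop 35.6 n 200
15 ztop 38.6 n 149
25 ztop 43.6 n 84
35 ztop 22.2 n 51
blue y [-32.3  37.1] brass 221 [ 0.  35.2 34.6]
```

Request:
jog_arm:
  commands:
    - {"xyz": [0,0,0.06],"yaw": 0}
    - {"xyz": [0,-0.08,0],"yaw": 0}
    - {"xyz": [0,-0.08,0],"yaw": 0}
    - {"xyz": [0,-0.08,0],"yaw": 0}
    - {"xyz": [0,-0.07,0],"yaw": 0}
    - {"xyz": [0,0,0],"yaw": 0}
    - {"xyz": [0,0,0],"yaw": 0}
  force: 60

```text
time: 7.58
tcp_pos: [495.3, 173.7, 33.3]
ee_rot: [0.716, 0.698, 0.001, 0.0]
force: [2.3, 4.3, 1.4]
width: 0.287
finger_force: 58.8
```

```bash
python3 - <<'E'
from h import *
pose();d=cam('wrist');save(d,'w5.png');hand(d,env.state());W=world(d)
k=(abs(W[...,2]-49.5)<4)&(abs(W[...,0]-497)<30)&(abs(W[...,1]-215)<8);q=W[k];print(len(q),np.percentile(q,[2,50,98],axis=0).round(1))
E
```

```text
t 7.58 tcp [495.3 173.7  33.3] xaxis yaw 88.59 zax [ 0.002  0.001 -1.   ] F [2.3 4.3 1.4] w 24.5 ff 58.77961814403534 j [ 0.34  0.46 -0.24  0.87  0.    1.93]
-25 ztop 25.2 n 132
-15 ztop 28.7 n 153
-5 ztop 31.9 n 181
5 ztop 35.2 n 210
15 ztop 38.0 n 172
25 ztop 42.7 n 65
35 ztop 21.3 n 48
blue y [-31.7  37.1] brass 247 [ 0.2 35.9 31.1]
754 [[479.8 211.7  46. ]
 [496.5 214.8  50. ]
 [513.8 216.7  51.4]]
```

View pics/w5.png

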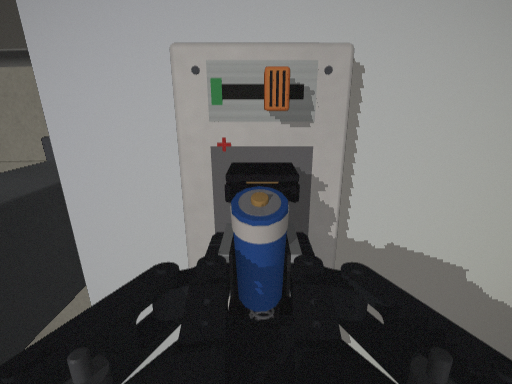

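The button end is up and clear above the wall (brass at (260,199), wall top at (262,180)), and the spring is partly pressed. I push back about 2.5 mm more, then lower.

Request:
jog_arm:
  commands:
    - {"xyz": [0,-0.05,0],"yaw": 0}
    - {"xyz": [0,-0.05,0],"yaw": 0}
    - {"xyz": [0,0,0],"yaw": 0}
    - {"xyz": [0,0,-0.05],"yaw": 0}
    - {"xyz": [0,0,-0.05],"yaw": 0}
    - {"xyz": [0,0,0],"yaw": 0}
    - {"xyz": [0,0,0],"yaw": 0}

```text
time: 8.22
tcp_pos: [496.4, 171.2, 31.0]
ee_rot: [0.715, 0.699, 0.003, 0.0]
force: [0.7, 6.5, 8.9]
width: 0.286
finger_force: 59.5
```

```bash
python3 - <<'E'
from h import *
pose();d=cam('wrist');hand(d,env.state())
E
```

```text
t 8.22 tcp [496.4 171.2  31. ] xaxis yaw 88.65 zax [ 0.005  0.004 -1.   ] F [0.7 6.5 8.9] w 24.5 ff 59.537233114242554 j [ 0.33  0.46 -0.24  0.86  0.    1.93]
-25 ztop 26.3 n 146
-15 ztop 29.2 n 162
-5 ztop 32.2 n 186
5 ztop 35.1 n 206
15 ztop 37.7 n 200
25 ztop 41.7 n 30
35 ztop 21.4 n 76
blue y [-32.   37.1] brass 237 [ 0.1 36.6 30.6]
```

Request:
jog_arm:
  commands:
    - {"xyz": [0,0,-0.05],"yaw": 0}
    - {"xyz": [0,0,-0.05],"yaw": 0}
    - {"xyz": [0,0,-0.04],"yaw": 0}
    - {"xyz": [0,0,0],"yaw": 0}
    - {"xyz": [0,0,0],"yaw": 0}

```text
time: 8.68
tcp_pos: [496.5, 172.1, 26.0]
ee_rot: [0.715, 0.699, 0.004, -0.0]
force: [-1.3, 8.6, 13.1]
width: 0.287
finger_force: 60.6
```

```bash
python3 - <<'E'
from h import *
pose();d=cam('wrist');hand(d,env.state())
E
```

```text
t 8.68 tcp [496.5 172.1  26. ] xaxis yaw 88.67 zax [ 0.005  0.006 -1.   ] F [-1.3  8.6 13.1] w 24.5 ff 60.62187910079956 j [ 0.33  0.47 -0.25  0.85  0.    1.93]
-25 ztop 30.6 n 183
-15 ztop 32.1 n 189
-5 ztop 33.7 n 210
5 ztop 35.2 n 238
15 ztop 36.7 n 268
25 ztop 38.4 n 7
35 ztop 39.1 n 156
blue y [-30.6  37.3] brass 213 [ 0.  38.5 27.9]
```

Request:
jog_arm:
  commands:
    - {"xyz": [0,-0.05,0],"yaw": 0}
    - {"xyz": [0,-0.02,-0.02],"yaw": 0}
    - {"xyz": [0,0,-0.04],"yaw": 0}
    - {"xyz": [0,0,-0.02],"yaw": 0}
    - {"xyz": [0,0,0],"yaw": 0}
    - {"xyz": [0,0,0],"yaw": 0}

```text
time: 9.23
tcp_pos: [496.6, 171.0, 23.6]
ee_rot: [0.715, 0.699, 0.005, -0.001]
force: [-3.2, 13.5, 17.3]
width: 0.284
finger_force: 61.7
```

```bash
python3 - <<'E'
from h import *
pose();d=cam('wrist');hand(d,env.state())
E
```

```text
t 9.23 tcp [496.6 171.   23.6] xaxis yaw 88.74 zax [ 0.005  0.009 -1.   ] F [-3.2 13.5 17.3] w 24.2 ff 61.72092318534851 j [ 0.33  0.47 -0.25  0.84  0.01  1.92]
-25 ztop 32.7 n 185
-15 ztop 33.6 n 225
-5 ztop 34.6 n 224
5 ztop 35.4 n 245
15 ztop 36.2 n 284
25 ztop 37.0 n 73
35 ztop 37.7 n 145
blue y [-29.2  37.8] brass 192 [ 0.1 39.7 27.5]
```

The tilt is down to about 5°, with the button inside the wall. I release, look, then press the button end down with shut fingers.

Request:
jog_arm:
  commands:
    - {"xyz": [0,0,0.03],"yaw": 0}
    - {"xyz": [0,0,0],"yaw": 0}
    - {"xyz": [0,0,0],"yaw": 0}
    - {"xyz": [0,0,0],"yaw": 0}
    - {"xyz": [0,0,0.4],"yaw": 0}
    - {"xyz": [0,0,0.8],"yaw": 0}
    - {"xyz": [0,0,0.6],"yaw": 0}
    - {"xyz": [0,0,0],"yaw": 0}
    - {"xyz": [0,0,0],"yaw": 0}
  grip: 50

```text
time: 10.03
tcp_pos: [495.1, 166.1, 94.2]
ee_rot: [0.716, 0.698, 0.001, 0.001]
force: [-0.4, -0.3, -0.3]
width: 0.583
finger_force: 0.0
```

```bash
cat >> h.py <<'E'
def seat(d):
    W=world(d);hsv=cv2.cvtColor(d['color'],cv2.COLOR_RGB2HSV)
    b=(hsv[...,0]>100)&(hsv[...,0]<130)&(hsv[...,1]>130)&(abs(W[...,0]-496)<20)&(abs(W[...,1]-176)<45)&(W[...,2]>35)&(W[...,2]<75)
    p=W[b]
    for y in range(145,215,8):
        k=p[abs(p[:,1]-y)<3]
        if len(k)>8: k2=k[k[:,2]>k[:,2].max()-6]; print(y,'ztop',np.percentile(k[:,2],95).round(1),'xmid',((k2[:,0].min()+k2[:,0].max())/2).round(1),len(k))
    print('blue y',np.percentile(p[:,1],[.5,99.5]).round(1))
    o=(hsv[...,0]>3)&(hsv[...,0]<25)&(hsv[...,1]>150)&(W[...,2]>30)&(W[...,2]<50)&(W[...,1]>235)&(W[...,1]<275)&(abs(W[...,0]-496)<40)
    g=(hsv[...,0]>50)&(hsv[...,0]<80)&(hsv[...,1]>100)&(W[...,1]>235)&(W[...,1]<275)&(abs(W[...,0]-496)<40)
    for m in(o,g):
        q=W[m]; print(len(q),np.percentile(q,[2,50,98],axis=0).round(1).tolist() if len(q) else '')
E
python3 - <<'E'
from h import *
pose();d=cam('wrist');save(d,'w6.png');seat(d)
E
```

```text
t 10.03 tcp [495.1 166.1  94.2] xaxis yaw 88.53 zax [ 0.002  0.    -1.   ] F [-0.4 -0.3 -0.3] w 49.8 ff 0.0 j [ 0.32  0.38 -0.17  1.01 -0.    1.92]
145 ztop 57.2 xmid 494.8 190
153 ztop 57.8 xmid 494.9 222
161 ztop 58.5 xmid 495.2 235
169 ztop 59.2 xmid 495.7 243
177 ztop 59.7 xmid 495.8 256
185 ztop 60.5 xmid 496.1 265
193 ztop 61.3 xmid 496.2 214
209 ztop 62.1 xmid 497.0 157
blue y [142.5 209. ]
380 [[499.2, 245.7, 40.2], [504.1, 254.9, 42.1], [510.2, 264.7, 43.6]]
144 [[470.0, 250.0, 19.0], [472.8, 256.5, 20.3], [475.6, 262.9, 22.2]]
```

View pics/w6.png

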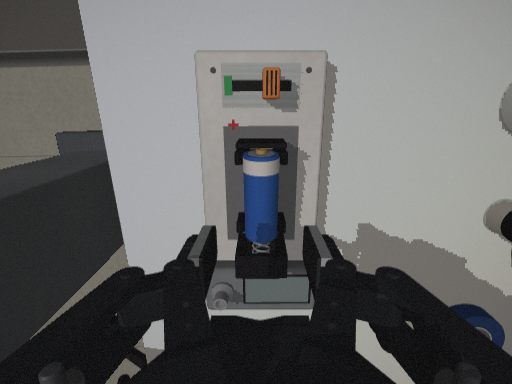

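The cell is in the bay but sits about 4.6° high at the button end (brass at (261,150)), held there by friction. I close the fingers and press down on the band at y≈194.

Request:
jog_arm:
  commands:
    - {"xyz": [0.03,0.4,0],"yaw": 0}
    - {"xyz": [0,0.3,0],"yaw": 0}
    - {"xyz": [0,0,0],"yaw": 0}
    - {"xyz": [0,0,0],"yaw": 0}
    - {"xyz": [0,0,-0.3],"yaw": 0}
    - {"xyz": [0,0,-0.4],"yaw": 0}
    - {"xyz": [0,0,-0.05],"yaw": 0}
    - {"xyz": [0,0,-0.05],"yaw": 0}
    - {"xyz": [0,0,0],"yaw": 0}
    - {"xyz": [0,0,0],"yaw": 0}
  grip: 0
  force: 30

```text
time: 10.92
tcp_pos: [495.7, 194.2, 61.7]
ee_rot: [0.716, 0.698, 0.0, 0.0]
force: [0.0, 0.1, 0.1]
width: 0.003
finger_force: 0.0
```

Request:
jog_arm:
  commands:
    - {"xyz": [0,0,-0.04],"yaw": 0}
    - {"xyz": [0,0,-0.04],"yaw": 0}
    - {"xyz": [0,0,0],"yaw": 0}
    - {"xyz": [0,0,0],"yaw": 0}

```text
time: 11.25
tcp_pos: [496.3, 194.8, 58.7]
ee_rot: [0.716, 0.698, 0.001, 0.0]
force: [-0.1, -0.1, 1.8]
width: -0.002
finger_force: 1.1
```

Request:
jog_arm:
  commands:
    - {"xyz": [0,0,-0.04],"yaw": 0}
    - {"xyz": [0,0,-0.04],"yaw": 0}
    - {"xyz": [0,0,-0.02],"yaw": 0}
    - {"xyz": [0,0,0],"yaw": 0}
    - {"xyz": [0,0,0],"yaw": 0}

```text
time: 11.67
tcp_pos: [496.6, 195.2, 56.7]
ee_rot: [0.716, 0.698, 0.002, 0.0]
force: [-3.6, -0.1, 16.0]
width: 0.004
finger_force: 8.1
```

Request:
jog_arm:
  commands:
    - {"xyz": [0,0,0.3],"yaw": 0}
    - {"xyz": [0,-0.4,0.6],"yaw": 0}
    - {"xyz": [0,-0.3,0.2],"yaw": 0}
    - {"xyz": [0,0,0],"yaw": 0}
    - {"xyz": [0,0,0],"yaw": 0}
    - {"xyz": [0,0,0],"yaw": 0}

```text
time: 12.17
tcp_pos: [494.8, 166.1, 97.0]
ee_rot: [0.716, 0.698, -0.001, -0.001]
force: [0.4, -0.2, -0.3]
width: 0.001
finger_force: 0.0
```

```bash
python3 - <<'E'
from h import *
pose();d=cam('wrist');save(d,'w7.png');seat(d)
W=world(d);k=(abs(W[...,2]-49.5)<3)&(abs(W[...,0]-497)<16)&(abs(W[...,1]-215)<6);print(np.percentile(W[k],[2,50,98],axis=0).round(1))
E
```

```text
t 12.17 tcp [494.8 166.1  97. ] xaxis yaw 88.54 zax [-0.002 -0.    -1.   ] F [ 0.4 -0.2 -0.3] w 0.1 ff 0.0 j [ 0.32  0.38 -0.16  1.03  0.    1.92]
153 ztop 54.0 xmid 495.2 56
161 ztop 57.4 xmid 495.3 240
169 ztop 57.4 xmid 495.9 239
177 ztop 57.2 xmid 495.7 249
185 ztop 57.2 xmid 495.9 266
193 ztop 57.2 xmid 495.8 255
209 ztop 57.1 xmid 496.4 144
blue y [148.4 209.1]
376 [[498.8, 245.8, 33.4], [505.5, 254.9, 42.1], [510.5, 264.4, 43.8]]
134 [[470.0, 250.1, 19.0], [472.8, 256.0, 20.4], [475.7, 262.4, 21.6]]
[[482.1 209.1  46.7]
 [496.3 214.   50. ]
 [511.8 216.6  51.5]]
```

View pics/w7.png

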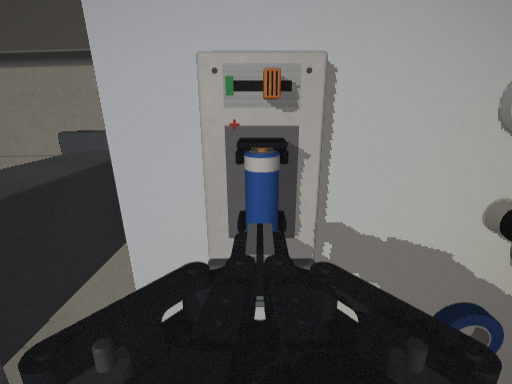

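The cell is level, with its top at 57.2 mm all along, and the button is at the wall. The switch cap is at (272,83), centred near (504.8, 255) and still off. I push it toward −x with shut fingers.

Request:
jog_arm:
  commands:
    - {"xyz": [0.3,0.7,0],"yaw": 0}
    - {"xyz": [0.35,0.8,0],"yaw": 0}
    - {"xyz": [0.35,0.75,0],"yaw": 0}
    - {"xyz": [0.02,0,-0.3],"yaw": 0}
    - {"xyz": [0,0,-0.6],"yaw": 0}
    - {"xyz": [0,0,-0.5],"yaw": 0}
    - {"xyz": [0,0,-0.22],"yaw": 0}
    - {"xyz": [0,0,0],"yaw": 0}
    - {"xyz": [0,0,0],"yaw": 0}

```text
time: 12.97
tcp_pos: [535.6, 256.2, 32.4]
ee_rot: [0.716, 0.698, -0.001, -0.0]
force: [-0.2, -0.3, -0.2]
width: -0.002
finger_force: 0.0
```

Request:
jog_arm:
  commands:
    - {"xyz": [-0.1,0,0],"yaw": 0}
    - {"xyz": [-0.1,0,0],"yaw": 0}
    - {"xyz": [-0.1,0,0],"yaw": 0}
    - {"xyz": [-0.1,0,0],"yaw": 0}
    - {"xyz": [-0.1,0,0],"yaw": 0}
    - {"xyz": [-0.1,0,0],"yaw": 0}
    - {"xyz": [0,0,0],"yaw": 0}
    - {"xyz": [0,0,0],"yaw": 0}

```text
time: 13.63
tcp_pos: [512.1, 256.4, 33.7]
ee_rot: [0.716, 0.698, 0.0, 0.0]
force: [0.7, 0.7, 1.3]
width: -0.004
finger_force: 0.6
```

Contact at about 1.5 N, so I continue to the stop.

Request:
jog_arm:
  commands:
    - {"xyz": [-0.1,0,0],"yaw": 0}
    - {"xyz": [-0.1,0,0],"yaw": 0}
    - {"xyz": [-0.06,0,0],"yaw": 0}
    - {"xyz": [0,0,0],"yaw": 0}
    - {"xyz": [0,0,0],"yaw": 0}

```text
time: 14.05
tcp_pos: [505.9, 256.6, 34.4]
ee_rot: [0.716, 0.698, 0.003, 0.003]
force: [9.3, -0.2, -2.4]
width: -0.003
finger_force: 4.0
```

```bash
python3 - <<'E'
from h import *
pose();d=cam('top');W=world(d);hsv=cv2.cvtColor(d['color'],cv2.COLOR_RGB2HSV)
o=(hsv[...,0]<25)&(hsv[...,1]>140)&(abs(W[...,1]-255)<25)&(abs(W[...,0]-496)<40);print(o.sum(),W[o].mean(0) if o.any() else '')
E
```

```text
t 14.05 tcp [505.9 256.6  34.4] xaxis yaw 88.52 zax [ 0.008  0.    -1.   ] F [ 9.3 -0.2 -2.4] w -0.3 ff 4.035071823745966 j [ 0.47  0.52 -0.12  0.92 -0.    2.07]
18 [488.9761147  249.48532608  42.96493094]
```

Request:
jog_arm:
  commands:
    - {"xyz": [-0.04,0,0],"yaw": 0}
    - {"xyz": [0,0,0],"yaw": 0}
    - {"xyz": [0.4,0,0],"yaw": 0}
    - {"xyz": [0.3,0,0.3],"yaw": 0}
    - {"xyz": [0,-0.5,0.8],"yaw": 0}
    - {"xyz": [-0.5,-0.8,0.3],"yaw": 0}
    - {"xyz": [-0.4,-0.8,0.2],"yaw": 0}
    - {"xyz": [0,-0.8,0.3],"yaw": 0}
    - {"xyz": [0,0,0.3],"yaw": 0}
    - {"xyz": [0,0,0],"yaw": 0}
    - {"xyz": [0,0,0],"yaw": 0}

```text
time: 15.02
tcp_pos: [492.2, 140.3, 121.5]
ee_rot: [0.716, 0.698, 0.0, -0.0]
force: [0.6, -0.8, -1.6]
width: 0.002
finger_force: 0.0
```

```bash
python3 - <<'E'
from h import *
pose();d=cam('wrist');save(d,'w8.png');seat(d)
E
```

```text
t 15.02 tcp [492.2 140.3 121.5] xaxis yaw 88.55 zax [ 0.     0.001 -1.   ] F [ 0.6 -0.8 -1.6] w 0.2 ff 0.0 j [ 0.28  0.34 -0.16  1.07  0.    1.87]
145 ztop 57.2 xmid 495.0 157
153 ztop 57.4 xmid 495.2 211
161 ztop 57.3 xmid 494.9 213
169 ztop 57.5 xmid 495.4 222
177 ztop 57.3 xmid 496.0 226
185 ztop 57.3 xmid 495.9 235
193 ztop 57.4 xmid 496.3 232
209 ztop 57.3 xmid 496.3 97
blue y [143.6 208.4]
328 [[482.0, 246.0, 33.8], [488.1, 254.5, 41.9], [493.5, 264.7, 43.7]]
126 [[470.0, 249.9, 18.6], [472.9, 256.9, 20.2], [475.7, 263.0, 21.8]]
```

View pics/w8.png

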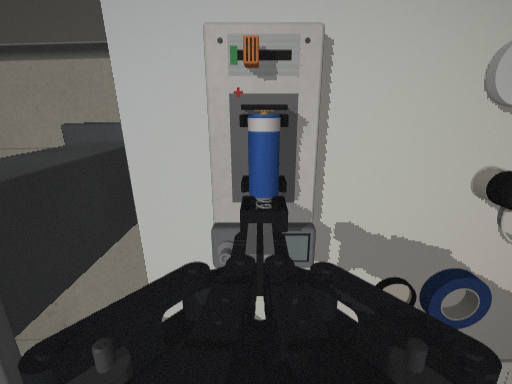

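The cell is level in both cradles at (264,155). The cap moved 17 mm to (251,50) and met a hard stop at about 9 N against 1.5 N friction. Its centre is about 10 mm on the green side of the counter's centreline, which is the on position. The arm is clear, so I hand in.

```bash
python3 -c "
from bench import env
print(env.finish_job())"
```

```text
the job is handed in; nothing more can be done
None
```

I seated the blue cell level in the counter's bay, let it go, then slid the switch to its on stop and handed the job in at about 15 s; no verdict came back. I never moved near the loupe or the dish, but I didn't measure them again at the end.

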